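# Fit the centrifuge rotor and spin it by hand to check that it runs free

### The job

The rotor of the small bench centrifuge has been cleaned and lies beside it: pick it up by its knob and fit it on the spindle, feeling for the angle at which the notches underneath drop over the drive pin, until it sits fully home. Never force it down, the sprung drive is delicate. Then let go and give the rotor a spin with a fingertip on one of its tube sleeves, so that it runs on briskly by itself for half a turn or more, and leave it in place, turning or stopped, without disturbing the bottles, vials and carton around.

Things in the scene. Friction and masses are not known exactly. Their poses are not given: they have to be found in the camera images.
- centrifuge: Small bench centrifuge without its cover: round white housing, 117 mm across, 49 mm high, grey shallow bowl on top, switch panel on its front (-x); fixed. Origin: centre of the underside, z up. The steel spindle rises from the middle of the bowl; it turns freely about the vertical axis through the origin and starts at an unknown angle. No other part is higher than 51 mm.
- drive_seat (a point): Centre of the top of the spindle's flange (38 mm across), on its axis, 56 mm above the worktop; does not turn. A seated rotor's underside lies on it. The drive is on springs: it gives way downward by up to 5 mm, from about 6 N on, plus 5 N per mm; the load must stay below 25 N. A square cross pin through the spindle, 4 mm thick, 30 mm long, has its top 5.5 mm above the seat.
- nose_top (a point): Tip of the spindle's nose, 20 mm above the seat. The nose is 10 mm thick; its top 5 mm taper to 4 mm.
- rotor: Loose rotor, about 0.4 kg, upright. Origin: centre of its underside, z up. Black knob on top; four aluminium tube sleeves, 20 mm across, 26 mm high, axes 36 mm from the rotor's axis on its +x, +y, -x, -y (92 mm over all), on a hub 41 mm across, 22 mm high, with webs up to 16 mm high. Seated, it turns with the spindle, either way, and coasts; draw the finger clear before the next sleeve comes.
- rotor_knob (a point): Grip point on the rotor's axis, 45 mm above its underside: the round black knob, 26 mm across from 30 to 56 mm height, top at 58 mm.
- rotor_bore (a point): Centre of the rotor's underside: bore 13.2 mm wide, 22 mm deep (16 mm for the first 6.5 mm), and four radial notches 90 degrees apart (midway between the sleeves), 8 mm wide, 6.5 mm deep. With notches over the pin (within 7 degrees) it goes home, else it stops 5.5 mm high. Turned while touching pin or nose it drags the spindle along: lift it 15 mm, turn a little, lower again.
- standard_3: White plastic bottle, 47 mm across and 92 mm high; bystander, origin at its underside.
- standard_1: White plastic bottle, 47 mm across and 92 mm high; bystander, origin at its underside.
- lamp_carton: Small upright carton, 42 x 42 x 82 mm; bystander, origin at its underside.
- vial_1: Small vial with a black cap, 22 mm across and 46 mm high; bystander, origin at its underside.
- vial_2: Small vial with a black cap, 22 mm across and 46 mm high; bystander, origin at its underside.
Not all that is in view belongs to the job. Leave any blue look-alike of the centrifuge alone.

How it is judged:
On the way, in this order (a step that is already met when the one before it is completed fails the run):
1. the rotor sits fully home on the drive, its notches over the pin, and stands still (z of rotor in the frame of drive_seat between -0.003 and 0.002 m and horizontal distance between rotor and drive_seat below 0.003 m and angle between rotor's own z axis and vertical below 0.06 rad and angular speed of rotor below 0.3 rad/s), for 0.2 s.
2. the seated rotor spins by itself, faster than 1 rad/s, with nothing touching it, for 0.8 s (z of rotor in the frame of drive_seat between -0.003 and 0.002 m and horizontal distance between rotor and drive_seat below 0.003 m and angle between rotor's own z axis and vertical below 0.06 rad and angular speed of rotor above 1 rad/s and contact force between rotor and the fingers below 0.05 N and contact force between rotor and the arm below 0.05 N), for 0.8 s.
At the end, for the whole second after the job is handed in: The rotor sits fully home on the drive: its underside within 2 mm of the seat, centred within 3 mm, upright within 3 degrees, untouched; it may still be coasting (z of rotor in the frame of drive_seat between -0.003 and 0.002 m and horizontal distance between rotor and drive_seat below 0.003 m and angle between rotor's own z axis and vertical below 0.06 rad and contact force between rotor and the arm below 0.05 N and contact force between rotor and the fingers below 0.05 N).
It fails at once if the rotor is pressed, knocked or dropped on the centrifuge with more than 25 N (contact force between rotor and centrifuge above 25 N).
It fails at once if a bottle, vial or the carton is moved by more than 20 mm or tipped (distance of any of standard_3, standard_1, lamp_carton, vial_1, vial_2 from where it was at the start of the episode above 0.02 m or angle between any of standard_3, standard_1, lamp_carton, vial_1, vial_2's own z axis and vertical above 0.4 rad).
It also fails if it takes over 64 s, if anything falls off the work surface, if the arm or the gripper's body presses on something with over 40 N, if the wrist force passes 120 N, or if a joint passes its speed limit or range.

### The arm

A 7-joint arm with a two-finger parallel gripper is mounted at the origin on a cart in front of the work surface, level with it; the furniture and walls round the work are solid. World frame = base frame: x ahead of the robot, y to its left, z up, the work surface at z = 0. Lengths are in m, angles in rad, forces in N, time in s.
With the tool pointing down it reaches from about 0.4 to 0.85 m from the base axis. Payload 10.4 kg.
Tool frame: the origin (TCP) lies midway between the tips of the shut fingers; the grasp point (between the pads) lies 19 mm behind it; z points along the fingers, y is the line along which they close (so a half turn about z gives the same grasp; the last joint's range is limited). The gripper opens to 87 mm and grips with 3 to 60 N. Pads are 19 mm wide; open, the fingers measure 117 mm over their backs; the gripper's body (75 mm by 190 mm) begins 51 mm behind the grasp point.
Start: joints at [1.298, 0.332, -0.065, 1.46, 0.022, 1.35, -0.088], TCP at [0.155, -0.606, 0.223] pointing down, gripper open.
Joint ranges: [-2.6, 2.6], [-0.5, 2.12], [-1.47, 1.34], [0.16, 2.42], [-1.27, 4.41], [0.06, 2.06], [-2.6, 2.6]. Speed limits (rad/s): [2.22, 2.22, 2.79, 2.79, 3.14, 3.14, 3.14].

### API

Orientations are given as a unit quaternion [x, y, z, w].
In Python, from bench import sensors, eyes, order gives the robot as it stands.
- The arm moves only by the tool arm_command, never from a script. Its argument "steps" is a list of rows, each an object with "rot": the turn, a rotation vector about the world's x, y, z in degrees, a list of three; "slide": the shift along the world's x, y, z in m, a list of three; "grip": the opening, from 0 (shut) to 1 (fully open). A call has exactly 8 rows; each row shifts and turns the commanded pose from where the row before left it; what a row does not reach is not made up. A row lasts 1/8 s, in which the tool goes at most 62.5 mm and 10.7 degrees, less where a joint would pass 70% of its speed; a pose out of reach is approached as far as the arm can. A call with a gripper value outside its range is refused whole. The fingers move at their own pace and stop on an object; "newtons" is the grip in N (left out, the last holds). Time passes only in rows, so rows that do not move let the fingers close, or fill a call up. It gives the time, the measured TCP pose, the force, the opening and the grip force at its end, in the units of the state.
- sensors.read_state(): the state, without advancing time (a new reading comes with each control period).
- eyes.camera(name): name is "side" or "top"; returns a dict with "pixels" (400x640x3 uint8, red, green, blue), "intrinsics" (3x3 intrinsics, pixels), "pose" (4x4, takes a point from camera to world coordinates). Camera axes: x right, y down, z forward; pixel columns grow to the right and rows downward; lengths in m; the calibration is good to about 2 mm. A picture is of the moment at which its call begins. There is no depth.
- order.close_job(): hands the job in; it is judged then, once.
Trained networks look in a picture, given as the dict that the camera call returned (one of the last four; its "shot" number tells which), for a name from the list of things; names that differ only in an ending like _2 or _b are one class to them, and where a whole thing is asked for, a point or a joint stands for the part that bears it (a point fixed in the world has none). Each returns a list of dicts, best first, with "conf" (0 to 1); they miss things now and then, are a little off and sometimes report something else, mostly with a low value. They report only what shows in the picture. A call takes as long as a camera call. They do not tell look-alikes from the thing itself.
- eyes.look_for(name, picture): "bbox" ([left, top, right, bottom] in pixels, round what is visible of it).
The state is a dict: "time": time; "joint_positions": joint angles; "joint_vel": joint speeds; "joint_torque": joint torques, N m; "ee_pos": TCP position; "eef_rot": TCP orientation; "ft_force": force on the tool from outside, world axes, zero at the start; "torque": the same for the moment, N m; "width": finger opening in m; "grip_force": force on a finger pad.
Only numpy, scipy, OpenCV 4.12 (cv2) and the standard library are available. Lean on these libraries where they do the work, as an engineer would, in place of code of your own. Each camera call takes 0.05 s, during which the arm holds its last target. There are 200 camera calls.

## Working session

There is one attempt and no reset: what is moved stays moved. The work goes in short steps, Python scripts to look and compute and a tool call to move; the robot and the scene stay as the last step left them, time stands still between calls to the robot, and variables do not carry over. Pictures are saved under pics/ and viewed, at most 10 in all, crops included, and the job is handed in when it is done.

Besides the shell and the picture viewer there is one more tool, called after "Request:" as name(argument=value, ...) on one line, values as JSON. arm_command: Moves the arm, as the interface text tells. Its arguments: {"type":"object","properties":{"steps":{"type":"array","items":{"type":"object","properties":{"rot":{"type":"array","items":{"type":"number"}},"slide":{"type":"array","items":{"type":"number"}},"grip":{"type":"number"}}}},"newtons":{"type":"number"}},"required":["steps"]}

```bash
mkdir -p pics
cat > h.py <<'E'
import numpy as np, cv2
from bench import sensors, eyes, order
def ray(p,u,v):
    d=p["pose"][:3,:3]@np.linalg.solve(p["intrinsics"],[u,v,1.]); return p["pose"][:3,3],d
def at_z(p,u,v,z):
    o,d=ray(p,u,v); return o+d*(z-o[2])/d[2]
def proj(p,X):
    c=p["pose"][:3,:3].T@(np.asarray(X,float)-p["pose"][:3,3]); q=p["intrinsics"]@c; return q[:2]/q[2]
def save(p,n): cv2.imwrite("pics/"+n,p["pixels"][:,:,::-1])
E
python3 - <<'E'
from h import *
for c in("top","side"):
    p=eyes.camera(c); p={k:(np.array(v) if k in("pixels","pose","intrinsics") else v) for k,v in p.items()}
    save(p,c+"0.png"); print(c,p["pose"][:3].round(3).tolist(),p["intrinsics"][0].tolist())
    for n in["centrifuge","rotor","rotor_knob","standard_1","lamp_carton","vial_1"]:
        for r in eyes.look_for(n,p)[:4]:
            b=r["bbox"]; print(n,round(r["conf"],2),np.round(b).tolist(), at_z(p,(b[0]+b[2])/2,(b[1]+b[3])/2,.05).round(3))
s=sensors.read_state(); print(s["time"],s["ee_pos"],s["eef_rot"],s["ft_force"],s["width"])
E
```

```text
top [[-0.002, -0.996, 0.087, 0.426], [-1.0, 0.002, -0.01, 0.264], [0.01, -0.087, -0.996, 1.302]] [391.4604113963399, 0.0, 314.9040971877857]
centrifuge 0.82 [365.0, 81.0, 397.0, 119.0] [0.837 0.034 0.05 ]
centrifuge 0.56 [251.0, 174.0, 288.0, 204.0] [0.543 0.398 0.05 ]
centrifuge 0.33 [266.0, 218.0, 293.0, 244.0] [0.41  0.365 0.05 ]
rotor 0.74 [264.0, 217.0, 295.0, 245.0] [0.41  0.363 0.05 ]
rotor_knob 0.64 [268.0, 219.0, 295.0, 243.0] [0.411 0.359 0.05 ]
standard_1 0.53 [234.0, 243.0, 250.0, 254.0] [0.354 0.483 0.05 ]
standard_1 0.5 [254.0, 261.0, 273.0, 277.0] [0.292 0.413 0.05 ]
lamp_carton 0.69 [277.0, 266.0, 296.0, 283.0] [0.273 0.341 0.05 ]
lamp_carton 0.61 [257.0, 183.0, 268.0, 198.0] [0.54  0.419 0.05 ]
lamp_carton 0.34 [255.0, 261.0, 270.0, 274.0] [0.296 0.418 0.05 ]
vial_1 0.58 [238.0, 200.0, 247.0, 207.0] [0.498 0.483 0.05 ]
vial_1 0.45 [244.0, 212.0, 252.0, 217.0] [0.463 0.465 0.05 ]
side [[-0.628, -0.373, 0.683, -0.192], [-0.778, 0.289, -0.557, 0.891], [0.011, -0.882, -0.472, 0.594]] [428.2338100523573, 0.0, 317.18115217075336]
centrifuge 0.81 [319.0, 147.0, 338.0, 171.0] [0.787 0.046 0.05 ]
centrifuge 0.71 [253.0, 213.0, 305.0, 256.0] [0.512 0.43  0.05 ]
rotor 0.64 [305.0, 240.0, 348.0, 274.0] [0.376 0.4   0.05 ]
rotor_knob 0.58 [309.0, 242.0, 346.0, 274.0] [0.372 0.4   0.05 ]
standard_1 0.95 [289.0, 256.0, 311.0, 302.0] [0.353 0.488 0.05 ]
standard_1 0.76 [334.0, 259.0, 360.0, 306.0] [0.287 0.422 0.05 ]
lamp_carton 0.9 [364.0, 247.0, 399.0, 295.0] [0.27  0.341 0.05 ]
vial_1 0.77 [271.0, 251.0, 280.0, 271.0] [0.433 0.494 0.05 ]
0.7 [ 0.15451301 -0.60562858  0.22257205] [9.92214372e-01 1.24541708e-01 1.34907487e-05 4.41360629e-05] [-0.39938561 -0.31154142 -0.16448865] 0.08696334326998796
```

Run:
```python
import cv2
a=cv2.imread("pics/top0.png")[70:300,210:410]; b=cv2.imread("pics/side0.png")[130:320,230:430]
cv2.imwrite("pics/top_c.png",cv2.resize(a,None,fx=2.6,fy=2.6,interpolation=cv2.INTER_CUBIC))
cv2.imwrite("pics/side_c.png",cv2.resize(b,None,fx=3,fy=3,interpolation=cv2.INTER_CUBIC))
```

```text
(no output)
```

View pics/top_c.png

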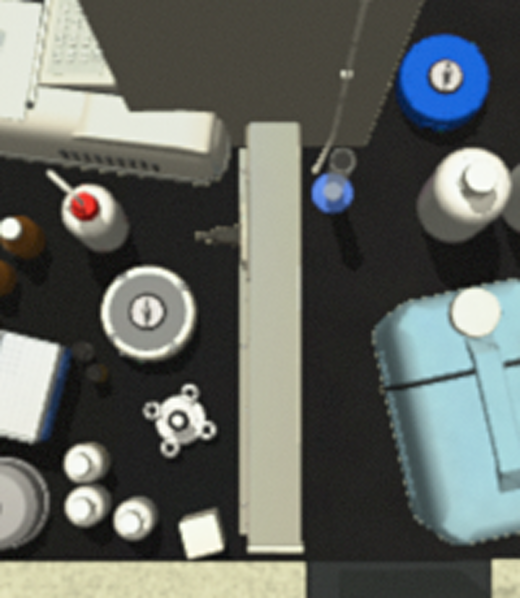

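View pics/side_c.png

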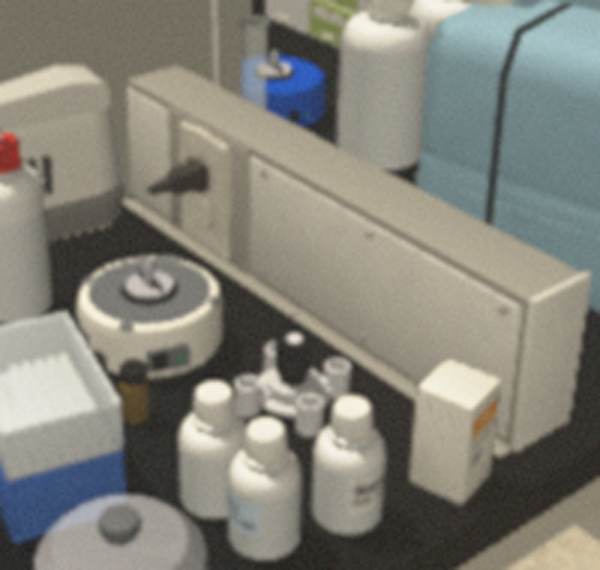

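The top crop shows two centrifuges: the white one near image pixel (267,190) with a grey bowl, and a blue one near (381,99). The white one fits the description ("round white housing") and the blue one is the look-alike to leave alone. The rotor is at about (279,231) with its sleeves around it. A tall beige duct stands just to its right. The bottles are in front and to its left, and the carton is at (287,275).

```bash
cat >> h.py <<'E'
def tri(pa,a,pb,b):
    (o1,d1),(o2,d2)=ray(pa,*a),ray(pb,*b); d1/=np.linalg.norm(d1); d2/=np.linalg.norm(d2)
    s=np.linalg.lstsq(np.c_[d1,-d2],o2-o1,rcond=None)[0]; x,y=o1+s[0]*d1,o2+s[1]*d2
    return (x+y)/2,np.linalg.norm(x-y)
E
python3 - <<'E'
from h import *
t=eyes.camera("top"); s=eyes.camera("side")
for q in(t,s):
    for k in("pixels","pose","intrinsics"): q[k]=np.array(q[k])
T=lambda x,y:(210+x/2.6-.3,70+y/2.6-.3); S=lambda x,y:(230+x/3-.33,130+y/3-.33)
for n,a,b in[("knobtop",(178,420),(294,341)),("wallcorner front right",(302,548),(586,277)),("wallcorner fl",(247,548),(522,303)),("spindle",(148,312),(150,283)),("redcap top",(84,203),(8,140)),("carton",(201,533),(457,380)),
  ("bottle r",(135,518),(350,402)),("housing c",(149,312),(150,290)),("plug",(198,236),(152,188))]:
    print(n,*[np.round(v,4) for v in tri(t,T(*a),s,S(*b))])
# fine: white ring fit in top, HSV
g=t["pixels"].astype(np.uint8); gr=cv2.cvtColor(g,cv2.COLOR_RGB2GRAY)
sub=gr[165:215,242:292]; m=(sub>110).astype(np.uint8)
cs,_=cv2.findContours(m,cv2.RETR_EXTERNAL,cv2.CHAIN_APPROX_NONE); c=max(cs,key=cv2.contourArea); e=cv2.fitEllipse(cv2.convexHull(c)); print(e)
print(at_z(t,e[0][0]+242,e[0][1]+165,.045))
np.set_printoptions(linewidth=200)
print("spindle rows180-199 cols258-277");print(gr[180:200,258:278])
print("rotor rows 218-246 cols 264-296");print(gr[216:247,264:296])
sv=[cv2.resize(g[175:205,252:282],(390,390),interpolation=cv2.INTER_CUBIC),cv2.resize(g[216:246,264:294],(390,390),interpolation=cv2.INTER_CUBIC)]
cv2.imwrite("pics/zoom.png",np.hstack(sv)[:,:,::-1])
E
```

```text
knobtop [0.4095 0.3683 0.0547] 0.0
wallcorner front right [0.2656 0.2209 0.1245] 0.0015
wallcorner fl [0.2673 0.2846 0.1267] 0.0047
spindle [0.542  0.4062 0.0553] 0.0011
redcap top [0.6553 0.4656 0.1569] 0.0059
carton [0.2765 0.3377 0.0813] 0.0013
bottle r [0.296  0.416  0.0874] 0.0018
housing c [0.5428 0.4059 0.0483] 0.0013
plug [0.6311 0.3428 0.0844] 0.0003
((24.413286209106445, 24.763065338134766), (35.510040283203125, 36.12942123413086), 34.99791717529297)
[0.54244429 0.40764862 0.045     ]
spindle rows180-199 cols258-277
[[145 147 146 147 145 147 147 147 146 149 148 148 148 148 149 146 147 145 147 167]
 [147 147 147 146 147 149 148 146 146 147 147 148 147 148 148 148 145 146 146 147]
 [147 147 147 148 147 146 133 119 115 122 128 137 146 148 149 147 145 147 146 146]
 [145 147 149 145 126 108 100  97  99  95  91  95 115 137 147 147 147 147 146 146]
 [147 147 145 125 103 119 175 198 184 186 174 126  88 100 135 146 147 149 147 146]
 [147 147 124 111 175 214 228 213 175 208 228 212 162  97 107 138 147 149 147 147]
 [146 134 100 144 220 235 234 202 147 202 234 234 223 148  80 124 146 
[... 4486 characters left out ...]
 30  32  30  31  26  27  28  28  30  32  29]
 [ 31  30  33  32  30  28  26  73 199 177  70  33  82 186 159  58   9  17  20  20  24  28  30  29  32  30  29  29  33  32  32  31]
 [ 35  30  31  32  31  30  28  56 159 168 113  83 143 168 115  40  24  24  27  29  33  30  33  34  33  31  34  31  30  31  32  30]
 [ 32  30  32  31  32  31  29  37  90 140 168 180 176 131  61  22  28  30  29  31  32  31  34  33  30  31  31  31  30  30  32  31]
 [ 31  29  30  30  32  32  28  25  38  79 119 135 117  69  29  16  26  32  34  29  28  35  30  31  29  29  30  31  33  33  30  32]
 [ 30  29  30  32  30  32  29  33  30  35  40  41  37  23  17  20  29  30  29  31  34  30  31  33  31  31  31  32  34  31  33  28]]
```

View pics/zoom.png

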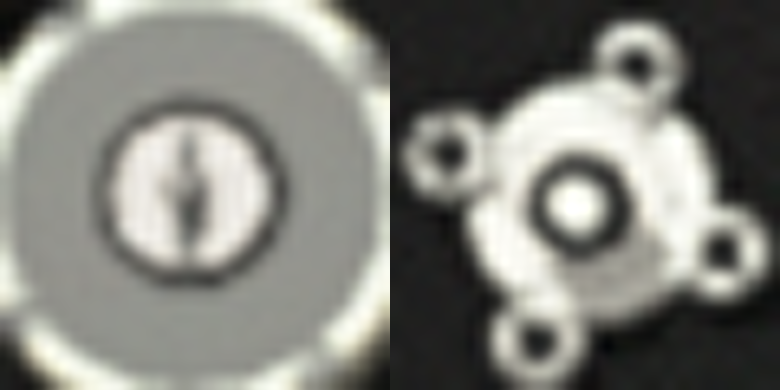

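The zoom shows the pin lying along the image vertical (world x, 0°). The rotor's sleeves are at about −20° (mod 90), so its notches are at about 25°, and it needs a turn of about −25°. The duct top is at 0.126 m, so I'll close the fingers along about 16° to keep the gripper body clear.

Request:
arm_command(steps=[{"slide": [0.032, 0.04, 0.02], "rot": [0, 0, 5], "grip": 1}, {"slide": [0.032, 0.04, 0.02], "rot": [0, 0, 5], "grip": 1}, {"slide": [0.032, 0.04, 0.02], "rot": [0, 0, 5], "grip": 1}, {"slide": [0.032, 0.04, 0.02], "rot": [0, 0, 5], "grip": 1}, {"slide": [0.032, 0.04, 0.02], "rot": [0, 0, 5], "grip": 1}, {"slide": [0.032, 0.04, 0.02], "rot": [0, 0, 5], "grip": 1}, {"slide": [0.032, 0.04, 0.02], "rot": [0, 0, 5], "grip": 1}, {"slide": [0.032, 0.04, 0.02], "rot": [0, 0, 5], "grip": 1}])

```text
time: 1.8
ee_pos: [0.4113, -0.2841, 0.3835]
eef_rot: [0.889, 0.458, 0.0, 0.0]
ft_force: [0.8, 0.1, -0.4]
width: 0.0873
grip_force: 0.0
```

Request:
arm_command(steps=[{"slide": [0.011, 0.051, 0], "rot": [0, 0, 5], "grip": 1}, {"slide": [0.011, 0.051, 0], "rot": [0, 0, 5], "grip": 1}, {"slide": [0.011, 0.051, 0], "rot": [0, 0, 5], "grip": 1}, {"slide": [0.011, 0.051, 0], "rot": [0, 0, 5], "grip": 1}, {"slide": [0.011, 0.051, 0], "rot": [0, 0, 5], "grip": 1}, {"slide": [0.011, 0.051, 0], "rot": [0, 0, 5], "grip": 1}, {"slide": [0.011, 0.051, 0], "rot": [0, 0, 5], "grip": 1}, {"slide": [0.011, 0.051, 0], "rot": [0, 0, 5], "grip": 1}])

```text
time: 2.8
ee_pos: [0.4986, 0.1239, 0.3829]
eef_rot: [0.679, 0.734, 0.0, 0.001]
ft_force: [0.6, 0.0, 0.2]
width: 0.0869
grip_force: 0.0
```

Run:
```python
from h import *
from scipy.spatial.transform import Rotation as R
s=sensors.read_state(); M=R.from_quat(s["eef_rot"]).as_matrix(); print(s["time"],s["ee_pos"],s["ft_force"],np.degrees(np.arctan2(M[1,1],M[0,1])),M[:,2])
t=eyes.camera("top")
for z in(.02,.026,.03): print(at_z(t,278.56,231.17,z))
print(at_z(t,264+13.75,216+15.2,.057))
for z in (.045,.049,.056):print(at_z(t,266.41,189.76,z))
```

```text
2.8 [0.49864902 0.12389876 0.38291483] [0.62852421 0.0345562  0.15873239] 4.440628093642899 [ 1.05297428e-03 -3.34473905e-04 -9.99999390e-01]
[0.40928261 0.3698639  0.02      ]
[0.40936253 0.36936942 0.026     ]
[0.40941582 0.36903976 0.03      ]
[0.40968748 0.36937339 0.057     ]
[0.54245422 0.40765927 0.045     ]
[0.54208486 0.40720281 0.049     ]
[0.54143847 0.406404   0.056     ]
```

Request:
arm_command(steps=[{"slide": [-0.011, 0.031, 0], "rot": [0, 0, 1.5], "grip": 1}, {"slide": [-0.011, 0.031, 0], "rot": [0, 0, 1.5], "grip": 1}, {"slide": [-0.011, 0.031, -0.02], "rot": [0, 0, 1.5], "grip": 1}, {"slide": [-0.011, 0.031, -0.03], "rot": [0, 0, 1.5], "grip": 1}, {"slide": [-0.011, 0.031, -0.03], "rot": [0, 0, 1.5], "grip": 1}, {"slide": [-0.011, 0.031, -0.03], "rot": [0, 0, 1.5], "grip": 1}, {"slide": [-0.011, 0.031, -0.04], "rot": [0, 0, 1.5], "grip": 1}, {"slide": [-0.012, 0.028, -0.05], "rot": [0, 0, 1.5], "grip": 1}])

```text
time: 3.85
ee_pos: [0.4097, 0.3686, 0.182]
eef_rot: [0.599, 0.8, 0.001, 0.0]
ft_force: [1.1, -0.4, 0.6]
width: 0.0872
grip_force: 0.0
```

Request:
arm_command(steps=[{"slide": [0, 0, -0.03], "grip": 1}, {"slide": [0, 0, -0.03], "grip": 1}, {"slide": [0, 0, -0.02], "grip": 1}, {"slide": [0, 0, -0.02], "grip": 1}, {"grip": 1}, {"grip": 1}, {"grip": 1}, {"grip": 1}])

```text
schema error: expected keys rot, slide, grip
```

Run:
```python
from h import *
s=eyes.camera("side"); t=eyes.camera("top")
a=cv2.resize(s["pixels"][200:310,260:400],None,fx=4,fy=4,interpolation=cv2.INTER_CUBIC)
cv2.imwrite("pics/s1.png",a[:,:,::-1])
st=sensors.read_state(); print(st["ee_pos"],st["ft_force"])
print(at_z(t,277.75,231.2,.057),(proj(s,st["ee_pos"])-[260,200])*4)
```

```text
[0.40551508 0.36828432 0.17796793] [ 0.09231453 -0.60024968 -0.55402097]
[0.40968748 0.36937339 0.057     ] [280.91642644 -19.43115345]
```

View pics/s1.png

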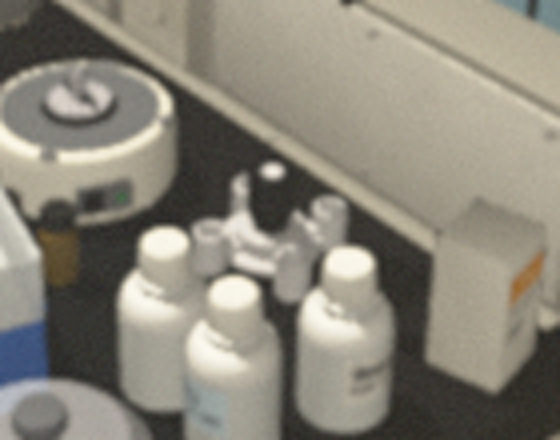

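The side view (crop at offset 260,200, ×4) shows the knob at (272,190). The way down is clear of the bottles in front and the carton on the right. Now I'll descend.

Request:
arm_command(steps=[{"slide": [0, 0, -0.03], "rot": [0, 0, 0], "grip": 1}, {"slide": [0, 0, -0.03], "rot": [0, 0, 0], "grip": 1}, {"slide": [0, 0, -0.02], "rot": [0, 0, 0], "grip": 1}, {"slide": [0, 0, 0], "rot": [0, 0, 0], "grip": 1}, {"slide": [0, 0, 0], "rot": [0, 0, 0], "grip": 1}, {"slide": [0, 0, 0], "rot": [0, 0, 0], "grip": 1}, {"slide": [0, 0, 0], "rot": [0, 0, 0], "grip": 1}, {"slide": [0, 0, 0], "rot": [0, 0, 0], "grip": 1}])

```text
time: 4.95
ee_pos: [0.4097, 0.3674, 0.1029]
eef_rot: [0.6, 0.8, 0.0, 0.0]
ft_force: [0.8, 0.7, 0.5]
width: 0.0871
grip_force: 0.0
```

Request:
arm_command(steps=[{"slide": [0, 0.002, -0.02], "rot": [0, 0, 0], "grip": 1}, {"slide": [0, 0, -0.02], "rot": [0, 0, 0], "grip": 1}, {"slide": [0, 0, -0.02], "rot": [0, 0, 0], "grip": 1}, {"slide": [0, 0, -0.013], "rot": [0, 0, 0], "grip": 1}, {"slide": [0, 0, 0], "rot": [0, 0, 0], "grip": 1}, {"slide": [0, 0, 0], "rot": [0, 0, 0], "grip": 1}, {"slide": [0, 0, 0], "rot": [0, 0, 0], "grip": 0.5}, {"slide": [0, 0, 0], "rot": [0, 0, 0], "grip": 0.4}], newtons=20)

```text
time: 5.95
ee_pos: [0.4098, 0.3695, 0.03]
eef_rot: [0.6, 0.8, 0.0, 0.0]
ft_force: [0.1, -0.7, -0.2]
width: 0.0741
grip_force: 0.0
```

Request:
arm_command(steps=[{"slide": [0, 0, 0], "rot": [0, 0, 0], "grip": 0.3}, {"slide": [0, 0, 0], "rot": [0, 0, 0], "grip": 0.2}, {"slide": [0, 0, 0], "rot": [0, 0, 0], "grip": 0}, {"slide": [0, 0, 0], "rot": [0, 0, 0], "grip": 0}, {"slide": [0, 0, 0], "rot": [0, 0, 0], "grip": 0}, {"slide": [0, 0, 0], "rot": [0, 0, 0], "grip": 0}, {"slide": [0, 0, 0], "rot": [0, 0, 0], "grip": 0}, {"slide": [0, 0, 0], "rot": [0, 0, 0], "grip": 0}], newtons=25)

```text
time: 6.95
ee_pos: [0.4093, 0.3693, 0.0295]
eef_rot: [0.6, 0.8, -0.0, -0.0]
ft_force: [-1.6, -0.3, 1.8]
width: 0.0256
grip_force: 25.0
```

Request:
arm_command(steps=[{"slide": [0, 0, 0.01], "rot": [0, 0, 0], "grip": 0}, {"slide": [0, 0, 0.02], "rot": [0, 0, 0], "grip": 0}, {"slide": [0, 0, 0.03], "rot": [0, 0, 0], "grip": 0}, {"slide": [0, 0, 0.03], "rot": [0, 0, 0], "grip": 0}, {"slide": [0.012, 0.004, 0.03], "rot": [0, 0, -3], "grip": 0}, {"slide": [0.03, 0.008, 0], "rot": [0, 0, -5], "grip": 0}, {"slide": [0.03, 0.008, 0], "rot": [0, 0, -5], "grip": 0}, {"slide": [0.03, 0.008, 0], "rot": [0, 0, -5], "grip": 0}], newtons=30)

```text
time: 7.95
ee_pos: [0.5127, 0.3976, 0.1511]
eef_rot: [0.718, 0.696, 0.001, 0.0]
ft_force: [-0.4, -0.3, -4.4]
width: 0.0253
grip_force: 30.0
```

Request:
arm_command(steps=[{"slide": [0.02, 0.006, 0], "rot": [0, 0, -4], "grip": 0}, {"slide": [0.011, 0.004, 0], "rot": [0, 0, -3], "grip": 0}, {"slide": [0, 0, 0], "rot": [0, 0, 0], "grip": 0}, {"slide": [0, 0, 0], "rot": [0, 0, 0], "grip": 0}, {"slide": [0, 0, 0], "rot": [0, 0, 0], "grip": 0}, {"slide": [0, 0, 0], "rot": [0, 0, 0], "grip": 0}, {"slide": [0, 0, 0], "rot": [0, 0, 0], "grip": 0}, {"slide": [0, 0, 0], "rot": [0, 0, 0], "grip": 0}])

```text
time: 8.95
ee_pos: [0.5425, 0.4074, 0.1496]
eef_rot: [0.759, 0.652, 0.0, 0.0]
ft_force: [0.3, 0.5, -3.6]
width: 0.0251
grip_force: 30.0
```

Run:
```python
from h import *
s=eyes.camera("side"); t=eyes.camera("top"); st=sensors.read_state(); print(st["ee_pos"],st["eef_rot"],st["ft_force"])
a=cv2.resize(s["pixels"][165:275,230:330],None,fx=4,fy=4,interpolation=cv2.INTER_CUBIC)
b=cv2.resize(t["pixels"][155:210,240:290],None,fx=8,fy=8,interpolation=cv2.INTER_CUBIC)
cv2.imwrite("pics/s2.png",np.hstack([a,b])[:,:,::-1])
b=st["ee_pos"]-[0,0,.03]
for X in(b,b+[0,0,.026],[.5422,.4072,.049],[.5422,.4072,.076]): print(((proj(s,X)-[230,165]+.5)*4).round(),((proj(t,X)-[240,155]+.5)*8+[400,0]).round())
```

```text
[0.54252993 0.40737405 0.14958311] [7.58633517e-01 6.51517601e-01 3.76319826e-05 2.69625169e-05] [ 0.16391804 -0.15352655 -4.50855102]
[196. 144.] [594. 264.]
[195. 104.] [585. 257.]
[200. 248.] [615. 282.]
[199. 209.] [607. 275.]
```

View pics/s2.png

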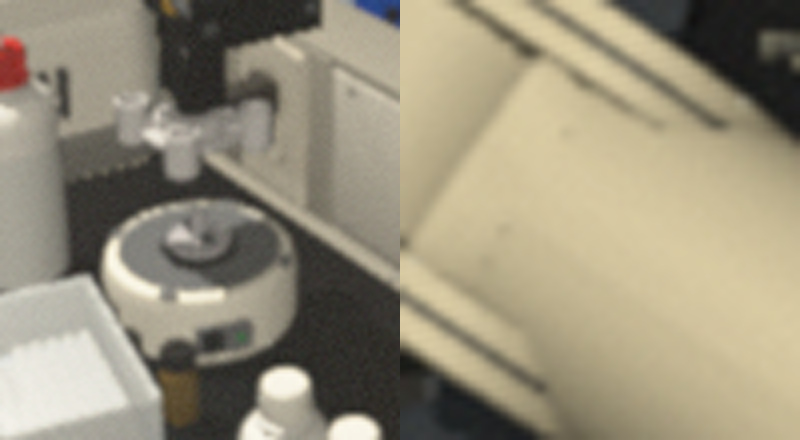

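Run:
```python
from h import *
s=eyes.camera("side"); st=sensors.read_state(); b=st["ee_pos"]-[0,0,.03]
for th in(-55,-50,-45,-40,-35):
    print(th,[((proj(s,b+[.036*np.cos(a),.036*np.sin(a),.017])-[230,165]+.5)*4).round().tolist() for a in np.radians(th+90*np.arange(4))])
```

```text
-55 [[217.0, 91.0], [137.0, 110.0], [172.0, 147.0], [254.0, 127.0]]
-50 [[212.0, 91.0], [135.0, 112.0], [178.0, 147.0], [256.0, 124.0]]
-45 [[207.0, 90.0], [134.0, 114.0], [183.0, 148.0], [257.0, 122.0]]
-40 [[201.0, 90.0], [133.0, 117.0], [189.0, 148.0], [258.0, 119.0]]
-35 [[196.0, 90.0], [132.0, 119.0], [194.0, 148.0], [258.0, 117.0]]
```

The crop shows the rotor level over the centrifuge, with the front sleeve at (181,155). That matches the expected −45°, so I'll lower it gently.

Request:
arm_command(steps=[{"slide": [0, 0, -0.015], "rot": [0, 0, 0], "grip": 0}, {"slide": [0, 0, -0.015], "rot": [0, 0, 0], "grip": 0}, {"slide": [0, 0, -0.006], "rot": [0, 0, 0], "grip": 0}, {"slide": [0, 0, -0.004], "rot": [0, 0, 0], "grip": 0}, {"slide": [0, 0, -0.004], "rot": [0, 0, 0], "grip": 0}, {"slide": [0, 0, -0.003], "rot": [0, 0, 0], "grip": 0}, {"slide": [0, 0, 0], "rot": [0, 0, 0], "grip": 0}, {"slide": [0, 0, 0], "rot": [0, 0, 0], "grip": 0}])

```text
time: 10.1
ee_pos: [0.5426, 0.4075, 0.1028]
eef_rot: [0.759, 0.652, 0.0, 0.0]
ft_force: [0.7, 0.2, -4.4]
width: 0.0253
grip_force: 30.0
```

Request:
arm_command(steps=[{"slide": [0, 0, -0.002], "rot": [0, 0, 0], "grip": 0}, {"slide": [0, 0, -0.002], "rot": [0, 0, 0], "grip": 0}, {"slide": [0, 0, -0.002], "rot": [0, 0, 0], "grip": 0}, {"slide": [0, 0, -0.001], "rot": [0, 0, 0], "grip": 0}, {"slide": [0, 0, 0], "rot": [0, 0, 0], "grip": 0}, {"slide": [0, 0, 0], "rot": [0, 0, 0], "grip": 0}, {"slide": [0, 0, 0], "rot": [0, 0, 0], "grip": 0}, {"slide": [0, 0, 0], "rot": [0, 0, 0], "grip": 0}])

```text
time: 11.1
ee_pos: [0.5426, 0.4074, 0.0956]
eef_rot: [0.759, 0.652, 0.0, 0.0]
ft_force: [0.6, 0.1, -3.6]
width: 0.0251
grip_force: 30.0
```

Request:
arm_command(steps=[{"slide": [0, 0, -0.002], "rot": [0, 0, 0], "grip": 0}, {"slide": [0, 0, -0.001], "rot": [0, 0, 0], "grip": 0}, {"slide": [0, 0, -0.001], "rot": [0, 0, 0], "grip": 0}, {"slide": [0, 0, -0.001], "rot": [0, 0, 0], "grip": 0}, {"slide": [0, 0, 0], "rot": [0, 0, 0], "grip": 0}, {"slide": [0, 0, 0], "rot": [0, 0, 0], "grip": 0}, {"slide": [0, 0, 0], "rot": [0, 0, 0], "grip": 0}, {"slide": [0, 0, 0], "rot": [0, 0, 0], "grip": 0}])

```text
time: 12.1
ee_pos: [0.5425, 0.4074, 0.0906]
eef_rot: [0.759, 0.652, 0.0, 0.0]
ft_force: [-0.3, 0.1, -4.8]
width: 0.0254
grip_force: 30.0
```

Request:
arm_command(steps=[{"slide": [0, 0, -0.001], "rot": [0, 0, 0], "grip": 0}, {"slide": [0, 0, 0], "rot": [0, 0, 0], "grip": 0}, {"slide": [0, 0, 0], "rot": [0, 0, 0], "grip": 0}, {"slide": [0, 0, 0], "rot": [0, 0, 0], "grip": 0}, {"slide": [0, 0, 0], "rot": [0, 0, 0], "grip": 0}, {"slide": [0, 0, 0], "rot": [0, 0, 0], "grip": 0}, {"slide": [0, 0, 0], "rot": [0, 0, 0], "grip": 0}, {"slide": [0, 0, 0], "rot": [0, 0, 0], "grip": 0}])

```text
time: 13.1
ee_pos: [0.5425, 0.4074, 0.0896]
eef_rot: [0.759, 0.652, 0.0, 0.0]
ft_force: [0.0, -0.2, -4.5]
width: 0.0252
grip_force: 30.0
```

No contact 2 mm below the pin-stop height, so the notches are over the pin. I'll continue down.

Request:
arm_command(steps=[{"slide": [0, 0, -0.001], "rot": [0, 0, 0], "grip": 0}, {"slide": [0, 0, 0], "rot": [0, 0, 0], "grip": 0}, {"slide": [0, 0, -0.001], "rot": [0, 0, 0], "grip": 0}, {"slide": [0, 0, 0], "rot": [0, 0, 0], "grip": 0}, {"slide": [0, 0, -0.001], "rot": [0, 0, 0], "grip": 0}, {"slide": [0, 0, 0], "rot": [0, 0, 0], "grip": 0}, {"slide": [0, 0, 0], "rot": [0, 0, 0], "grip": 0}, {"slide": [0, 0, 0], "rot": [0, 0, 0], "grip": 0}])

```text
time: 14.1
ee_pos: [0.5425, 0.4074, 0.0866]
eef_rot: [0.759, 0.652, 0.0, 0.0]
ft_force: [0.5, 0.2, -4.2]
width: 0.0254
grip_force: 30.0
```

Request:
arm_command(steps=[{"slide": [0, 0, -0.0005], "rot": [0, 0, 0], "grip": 0}, {"slide": [0, 0, 0], "rot": [0, 0, 0], "grip": 0}, {"slide": [0, 0, 0], "rot": [0, 0, 0], "grip": 0}, {"slide": [0, 0, 0], "rot": [0, 0, 0], "grip": 0}, {"slide": [0, 0, 0], "rot": [0, 0, 0], "grip": 0}, {"slide": [0, 0, 0], "rot": [0, 0, 0], "grip": 0}, {"slide": [0, 0, 0], "rot": [0, 0, 0], "grip": 0}, {"slide": [0, 0, 0], "rot": [0, 0, 0], "grip": 0}])

```text
time: 15.1
ee_pos: [0.5425, 0.4074, 0.0861]
eef_rot: [0.759, 0.652, 0.0, 0.0]
ft_force: [0.3, -0.9, -3.3]
width: 0.0254
grip_force: 30.0
```

Request:
arm_command(steps=[{"slide": [0, 0, -0.0005], "rot": [0, 0, 0], "grip": 0}, {"slide": [0, 0, 0], "rot": [0, 0, 0], "grip": 0}, {"slide": [0, 0, 0], "rot": [0, 0, 0], "grip": 0}, {"slide": [0, 0, 0], "rot": [0, 0, 0], "grip": 0}, {"slide": [0, 0, 0], "rot": [0, 0, 0], "grip": 0}, {"slide": [0, 0, 0], "rot": [0, 0, 0], "grip": 0}, {"slide": [0, 0, 0], "rot": [0, 0, 0], "grip": 0}, {"slide": [0, 0, 0], "rot": [0, 0, 0], "grip": 0}])

```text
time: 16.1
ee_pos: [0.5425, 0.4075, 0.0856]
eef_rot: [0.759, 0.652, 0.0, -0.0]
ft_force: [1.1, -0.3, -2.8]
width: 0.0252
grip_force: 30.0
```

Request:
arm_command(steps=[{"slide": [0, 0, 0], "rot": [0, 0, 0], "grip": 0.4}, {"slide": [0, 0, 0], "rot": [0, 0, 0], "grip": 0.5}, {"slide": [0, 0, 0], "rot": [0, 0, 0], "grip": 0.6}, {"slide": [0, 0, 0], "rot": [0, 0, 0], "grip": 0.6}, {"slide": [0, 0, 0], "rot": [0, 0, 0], "grip": 0.6}, {"slide": [0, 0, 0], "rot": [0, 0, 0], "grip": 0.6}, {"slide": [0, 0, 0], "rot": [0, 0, 0], "grip": 0.6}, {"slide": [0, 0, 0.01], "rot": [0, 0, 0], "grip": 0.6}])

```text
time: 17.1
ee_pos: [0.5422, 0.407, 0.0952]
eef_rot: [0.759, 0.652, -0.001, -0.0]
ft_force: [0.0, 0.1, 0.8]
width: 0.0522
grip_force: 0.0
```

Request:
arm_command(steps=[{"slide": [0, 0, 0.02], "rot": [0, 0, 0], "grip": 0.6}, {"slide": [0, 0, 0.03], "rot": [0, 0, 0], "grip": 0.6}, {"slide": [0, 0, 0.03], "rot": [0, 0, 0], "grip": 0.3}, {"slide": [0, 0, 0.03], "rot": [0, 0, 0], "grip": 0.1}, {"slide": [0, 0, 0], "rot": [0, 0, 0], "grip": 0}, {"slide": [0, 0, 0], "rot": [0, 0, 0], "grip": 0}, {"slide": [0, 0, 0], "rot": [0, 0, 0], "grip": 0}, {"slide": [0, 0, 0], "rot": [0, 0, 0], "grip": 0}])

```text
time: 18.1
ee_pos: [0.5423, 0.4071, 0.2049]
eef_rot: [0.759, 0.652, -0.001, -0.0]
ft_force: [-0.2, 0.2, -0.1]
width: 0.0029
grip_force: 0.0
```

Run:
```python
from h import *
s=eyes.camera("side"); st=sensors.read_state(); print(st["time"],st["ee_pos"],st["eef_rot"],st["ft_force"],st["width"])
a=cv2.resize(s["pixels"][165:275,220:350],None,fx=5,fy=5,interpolation=cv2.INTER_CUBIC)
cv2.imwrite("pics/s3.png",a[:,:,::-1])
b=np.array([.5424,.4073,.056]); f=lambda X:((proj(s,X)-[220,165]+.5)*5).round().tolist()
print("knob top",f(b+[0,0,.058]))
for th in(-50,-45,-40):
    print(th,[f(b+[.036*np.cos(a),.036*np.sin(a),.026]) for a in np.radians(th+90*np.arange(4))])
```

```text
18.15 [0.54238599 0.40723201 0.20503638] [ 7.58613905e-01  6.51540323e-01 -3.84700681e-04 -3.84265506e-05] [1.07381532 0.62545929 0.19149485] 0.002149526409431364
knob top [296.0, 191.0]
-50 [[318.0, 214.0], [225.0, 242.0], [277.0, 289.0], [372.0, 258.0]]
-45 [[312.0, 213.0], [223.0, 245.0], [284.0, 289.0], [373.0, 255.0]]
-40 [[305.0, 213.0], [222.0, 248.0], [290.0, 290.0], [374.0, 251.0]]
```

View pics/s3.png

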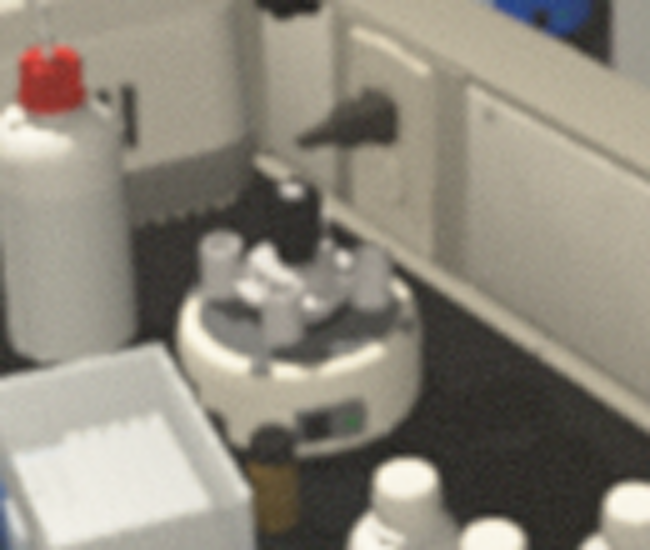

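The rotor is seated, with the knob top at (292,190) close to the predicted (296,191) and the sleeves at about ±45°. I'll flick the sleeve at 225° clockwise with the shut fingertip, moving along a tangent that starts slow and leaves by itself.

Request:
arm_command(steps=[{"slide": [-0.002, -0.01, 0], "rot": [0, 0, 9], "grip": 0}, {"slide": [-0.002, -0.01, 0], "rot": [0, 0, 9], "grip": 0}, {"slide": [-0.002, -0.01, 0], "rot": [0, 0, 9], "grip": 0}, {"slide": [-0.002, -0.01, 0], "rot": [0, 0, 9], "grip": 0}, {"slide": [-0.0015, -0.01, 0], "rot": [0, 0, 9], "grip": 0}, {"slide": [-0.002, -0.006, -0.02], "rot": [0, 0, 9], "grip": 0}, {"slide": [0, 0, -0.02], "rot": [0, 0, 0], "grip": 0}, {"slide": [0, 0, 0], "rot": [0, 0, 0], "grip": 0}])

```text
time: 19.15
ee_pos: [0.5304, 0.3508, 0.1636]
eef_rot: [0.382, 0.924, -0.001, -0.001]
ft_force: [0.1, 1.1, 0.8]
width: 0.0005
grip_force: 0.0
```

Request:
arm_command(steps=[{"slide": [0, 0, -0.03], "rot": [0, 0, 0], "grip": 0}, {"slide": [0, 0, -0.03], "rot": [0, 0, 0], "grip": 0}, {"slide": [0, 0, -0.02], "rot": [0, 0, 0], "grip": 0}, {"slide": [0, 0, -0.013], "rot": [0, 0, 0], "grip": 0}, {"slide": [0, 0, 0], "rot": [0, 0, 0], "grip": 0}, {"slide": [0, 0, 0], "rot": [0, 0, 0], "grip": 0}, {"slide": [0, 0, 0], "rot": [0, 0, 0], "grip": 0}, {"slide": [0, 0, 0], "rot": [0, 0, 0], "grip": 0}])

```text
time: 20.15
ee_pos: [0.5312, 0.3515, 0.0731]
eef_rot: [0.38, 0.925, 0.0, 0.0]
ft_force: [0.2, -0.1, 0.6]
width: 0.0007
grip_force: 0.0
```

Run:
```python
from h import *
s=eyes.camera("side"); st=sensors.read_state(); print(st["time"],st["ee_pos"],st["eef_rot"],st["ft_force"],st["width"])
a=cv2.resize(s["pixels"][165:275,220:350],None,fx=5,fy=5,interpolation=cv2.INTER_CUBIC)
cv2.imwrite("pics/s4.png",a[:,:,::-1]); print((proj(s,st["ee_pos"])-[220,165]+.5)*5)
```

```text
20.2 [0.53119657 0.35144349 0.07297567] [3.80222548e-01 9.24894975e-01 2.24237742e-04 2.19341160e-04] [-1.22194229 -0.08036304 -0.24001663] 0.0004019169381469053
[406.84234337 239.66878172]
```

View pics/s4.png

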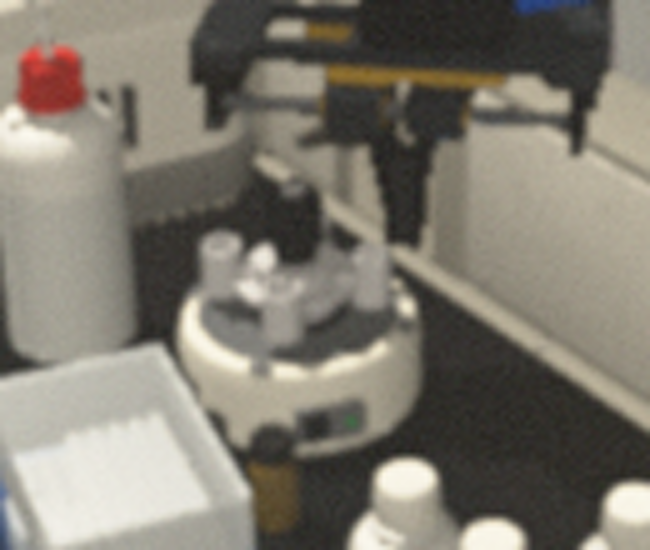

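The shut fingertip is just behind the right-hand (225°) sleeve, tip at (406,240). It looks only about 17 mm wide, so I'll move 5 mm inward before pushing.

Request:
arm_command(steps=[{"slide": [-0.002, 0.008, 0], "rot": [0, 0, 0], "grip": 0}, {"slide": [-0.003, 0.003, 0], "rot": [0, 0, 0], "grip": 0}, {"slide": [-0.004, 0.004, 0], "rot": [0, 0, 0], "grip": 0}, {"slide": [-0.0085, 0.0085, 0], "rot": [0, 0, 0], "grip": 0}, {"slide": [-0.014, 0.014, 0], "rot": [0, 0, 0], "grip": 0}, {"slide": [-0.022, 0.008, 0], "rot": [0, 0, 0], "grip": 0}, {"slide": [-0.018, -0.004, 0.02], "rot": [0, 0, 0], "grip": 0}, {"slide": [-0.01, 0, 0.04], "rot": [0, 0, 0], "grip": 0}])

```text
time: 21.2
ee_pos: [0.4463, 0.3927, 0.1318]
eef_rot: [0.379, 0.925, -0.002, -0.001]
ft_force: [0.2, 0.0, 0.7]
width: 0.0004
grip_force: 0.0
```

Run:
```python
from h import *
ims=[]
for i in range(8):
    s=eyes.camera("side"); ims.append(cv2.resize(s["pixels"][195:250,250:315],None,fx=3,fy=3,interpolation=cv2.INTER_CUBIC))
st=sensors.read_state(); print(st["time"],st["ee_pos"],st["ft_force"])
cv2.imwrite("pics/s5.png",np.vstack([np.hstack(ims[:4]),np.hstack(ims[4:])])[:,:,::-1])
print([int(np.abs(a.astype(int)-b).mean()*10) for a,b in zip(ims,ims[1:])])
```

```text
21.6 [0.44914534 0.39245656 0.13150785] [0.07696199 0.15972525 0.32951851]
[63, 49, 47, 51, 44, 42, 38]
```

View pics/s5.png

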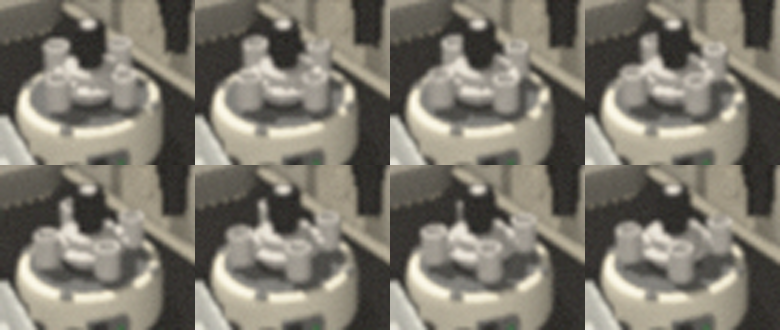

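The frames show the rotor turning clockwise and coasting seated, with the arm clear. I'll check how long it keeps its speed.

Run:
```python
from h import *
ims=[];ts=[]
for i in range(14):
    s=eyes.camera("side"); ims.append(cv2.resize(s["pixels"][195:250,250:315],None,fx=2,fy=2,interpolation=cv2.INTER_CUBIC)); ts.append(round(sensors.read_state()["time"],2))
print(ts[0],ts[-1])
cv2.imwrite("pics/s6.png",np.vstack([np.hstack(ims[:6]),np.hstack(ims[6:12])])[:,:,::-1])
print([int(np.abs(a.astype(int)-b).mean()*10) for a,b in zip(ims,ims[1:])])
```

```text
21.65 22.3
[33, 32, 30, 29, 26, 27, 24, 24, 20, 19, 18, 19, 19]
```

View pics/s6.png

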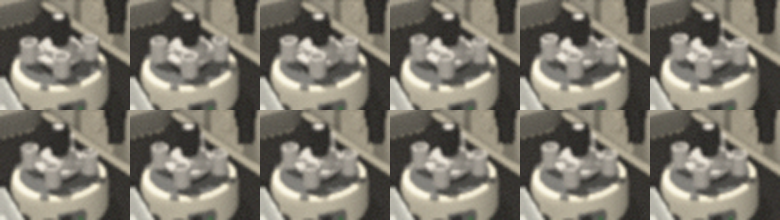

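It stopped after about 1 s. The flick was too weak, so I'll repeat it harder. First I need the present sleeve angle.

Run:
```python
from h import *
a=eyes.camera("side")["pixels"].astype(int)
for i in range(3): s=eyes.camera("side"); print(np.abs(s["pixels"][195:250,250:315].astype(int)-a[195:250,250:315]).mean()); 
st=sensors.read_state(); print(st["time"],st["ee_pos"])
k=7; x0,y0=250,195
im=cv2.resize(s["pixels"][y0:y0+52,x0:x0+56],None,fx=k,fy=k,interpolation=cv2.INTER_CUBIC)[:,:,::-1].copy(); dv=im.copy()
c=np.array([.5424,.4073,.082])
for th in range(0,360,15):
    p=(proj(s,c+[.036*np.cos(np.radians(th)),.036*np.sin(np.radians(th)),0])-[x0,y0]+.5)*k
    print(th,p.round().astype(int).tolist(),end=" "); cv2.circle(dv,tuple(int(v) for v in p),3,(0,0,255),-1); cv2.putText(dv,str(th),tuple(int(v) for v in p),0,.35,(0,255,255),1)
cv2.imwrite("pics/s7.png",np.hstack([im,dv]))
```

```text
2.257342657342657
2.1931934731934732
2.251188811188811
22.5 [0.44952288 0.39288232 0.13257822]
0 [148, 99] 15 [128, 108] 30 [112, 120] 45 [102, 133] 60 [100, 147] 75 [105, 161] 90 [117, 174] 105 [136, 184] 120 [160, 191] 135 [187, 195] 150 [216, 195] 165 [244, 191] 180 [269, 183] 195 [290, 173] 210 [305, 160] 225 [313, 147] 240 [313, 133] 255 [307, 119] 270 [294, 108] 285 [275, 98] 300 [252, 92] 315 [226, 88] 330 [199, 88] 345 [173, 92]
```

View pics/s7.png

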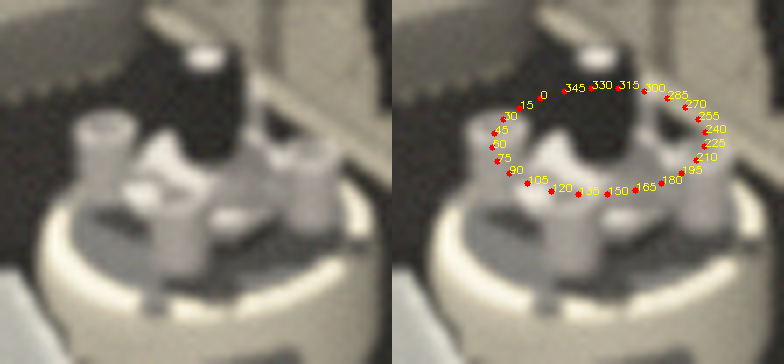

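The difference between frames is noise only, so the rotor has stopped. The sleeves are again at about ±45° (front top at (181,199), left at (105,127)), so the same approach works with a faster stroke.

Request:
arm_command(steps=[{"slide": [0.01, -0.012, 0.02], "rot": [0, 0, 0], "grip": 0}, {"slide": [0.025, -0.012, 0.01], "rot": [0, 0, 0], "grip": 0}, {"slide": [0.025, -0.01, 0], "rot": [0, 0, 0], "grip": 0}, {"slide": [0.021, -0.003, 0], "rot": [0, 0, 0], "grip": 0}, {"slide": [0, 0, 0], "rot": [0, 0, 0], "grip": 0}, {"slide": [0, 0, -0.03], "rot": [0, 0, 0], "grip": 0}, {"slide": [0, 0, 0], "rot": [0, 0, 0], "grip": 0}, {"slide": [0, 0, 0], "rot": [0, 0, 0], "grip": 0}])

```text
time: 23.5
ee_pos: [0.5301, 0.3565, 0.1336]
eef_rot: [0.38, 0.925, 0.0, 0.0]
ft_force: [-0.3, 1.0, 1.2]
width: 0.0002
grip_force: 0.0
```

Request:
arm_command(steps=[{"slide": [0, 0, -0.02], "rot": [0, 0, 0], "grip": 0}, {"slide": [0, 0, -0.02], "rot": [0, 0, 0], "grip": 0}, {"slide": [0, 0, -0.018], "rot": [0, 0, 0], "grip": 0}, {"slide": [0, 0, 0], "rot": [0, 0, 0], "grip": 0}, {"slide": [0, 0, 0], "rot": [0, 0, 0], "grip": 0}, {"slide": [0, 0, 0], "rot": [0, 0, 0], "grip": 0}, {"slide": [0, 0, 0], "rot": [0, 0, 0], "grip": 0}, {"slide": [0, 0, 0], "rot": [0, 0, 0], "grip": 0}])

```text
time: 24.5
ee_pos: [0.5307, 0.3559, 0.0748]
eef_rot: [0.38, 0.925, 0.0, 0.0]
ft_force: [0.0, 0.5, -0.2]
width: 0.0003
grip_force: 0.0
```

Request:
arm_command(steps=[{"slide": [-0.004, 0.006, 0], "rot": [0, 0, 0], "grip": 0}, {"slide": [-0.002, 0.002, 0], "rot": [0, 0, 0], "grip": 0}, {"slide": [-0.007, 0.007, 0], "rot": [0, 0, 0], "grip": 0}, {"slide": [-0.02, 0.02, 0], "rot": [0, 0, 0], "grip": 0}, {"slide": [-0.03, 0.022, 0], "rot": [0, 0, 0], "grip": 0}, {"slide": [-0.028, 0.006, 0.02], "rot": [0, 0, 0], "grip": 0}, {"slide": [-0.01, 0, 0.04], "rot": [0, 0, 0], "grip": 0}, {"slide": [0, 0, 0.03], "rot": [0, 0, 0], "grip": 0}])

```text
time: 25.5
ee_pos: [0.4278, 0.42, 0.1662]
eef_rot: [0.379, 0.925, 0.0, 0.0]
ft_force: [1.1, -0.5, -0.3]
width: 0.0001
grip_force: 0.0
```

Run:
```python
from h import *
ims=[]
for i in range(30): ims.append(eyes.camera("side")["pixels"][205:240,255:305].astype(int))
print(sensors.read_state()["time"],sensors.read_state()["ee_pos"])
print([int(np.abs(a-b).mean()*10) for a,b in zip(ims,ims[1:])])
A=np.array([i.ravel() for i in ims]); D=np.abs(A[:,None]-A[None]).mean(2)*10
for i in(0,4,8,14): print(i,D[i].astype(int).tolist())
```

```text
27.0 [0.42953425 0.41887873 0.16459593]
[150, 117, 121, 126, 122, 125, 123, 119, 98, 107, 106, 100, 101, 101, 97, 97, 92, 74, 71, 77, 71, 72, 65, 62, 60, 59, 54, 52, 46]
0 [0, 150, 215, 240, 226, 172, 87, 79, 166, 216, 243, 243, 221, 177, 121, 63, 106, 164, 200, 224, 242, 250, 249, 242, 229, 210, 185, 163, 142, 125]
4 [226, 229, 196, 126, 0, 122, 198, 232, 222, 200, 149, 82, 62, 133, 191, 223, 237, 231, 222, 203, 176, 144, 102, 69, 77, 99, 120, 145, 167, 184]
8 [166, 50, 108, 181, 222, 236, 203, 119, 0, 98, 166, 209, 232, 241, 221, 175, 115, 55, 85, 124, 166, 195, 218, 229, 241, 247, 245, 240, 232, 222]
14 [121, 220, 255, 243, 191, 116, 66, 157, 221, 251, 246, 218, 165, 101, 0, 97, 160, 212, 239, 248, 250, 244, 226, 202, 176, 149, 120, 91, 64, 51]
```

The sleeve pattern repeats every 90°, first in 0.33 s (4.8 rad/s) and last in 0.75 s (2.1 rad/s). The rotor therefore turned freely by more than half a turn, staying above 1 rad/s throughout, and the arm is clear.

```bash
python3 -c "
from bench import order; print(order.close_job())"
```

```text
the job is handed in; nothing more can be done
None
```

The rotor is fully home on the spindle, and a second, harder flick kept it turning by itself for more than half a turn; the first stopped too soon. The job is handed in at about 27 s with no bottle, vial or carton touched that I noticed; the hand-in gave no verdict.

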